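Slide the pill organiser out over the shelf edge

ROBOT

A 7-joint arm with a two-finger parallel gripper is mounted at the origin on the work surface. World frame = base frame: x ahead of the robot, y to its left, z up, the work surface at z = 0. Lengths are in m, angles in rad, forces in N, time in s.
With the tool pointing down it reaches from about 0.4 to 0.85 m from the base axis. Payload 10.4 kg.
Tool frame: the origin (TCP) lies on the front face of the gripper's body, between the roots of the fingers; the fingertips stand 73 mm ahead of it and the grasp point (between the pads) lies 54 mm ahead of it; z points along the fingers, y is the line along which they close (so a half turn about z gives the same grasp; the last joint's range is limited). The gripper opens to 85 mm and grips with 20 to 120 N. Pads are 22 mm wide; open, the fingers measure 114 mm over their backs; the gripper's body (76 mm by 85 mm) begins 54 mm behind the grasp point. The pads swing forward as they close: fully open they stand 13 mm farther back than shut.
Start: joints at [-0.023, 0.332, -0.065, 1.46, 0.022, 1.35, -0.088], TCP at [0.625, 0, 0.304] pointing down, gripper open.
Joint ranges: [-2.6, 2.6], [-0.5, 2.12], [-1.47, 1.34], [0.16, 2.42], [-1.27, 4.41], [0.06, 2.06], [-2.6, 2.6]. Speed limits (rad/s): [2.22, 2.22, 2.79, 2.79, 3.14, 3.14, 3.14].

INTERFACE

Orientations are given as a unit quaternion [x, y, z, w].
In Python, from workcell import manip gives the robot as it stands.
- The arm moves only by the shell command python3 -m jog 'ROWS' [FORCE]. ROWS is JSON, a list of rows, each an object with "grip": the gripper command: -1 is fully open, 1 is shut, values between are in proportion; "slide": the shift along the tool's x, y, z in cm, a list of three; "yaw": the turn about the tool's z in rad. A call has 1 to 8 rows; each row shifts and turns the commanded pose from where the row before left it, along the tool's axes as they then stand; what a row does not reach is not made up. A row lasts 1/10 s, in which the tool goes at most 50 mm and 8.59 degrees, less where a joint would pass 70% of its speed; a pose out of reach is approached as far as the arm can. A call with a gripper value outside its range is refused whole. The fingers move at their own pace and stop on an object; FORCE is the grip in N (left out, the last holds). Time passes only in rows, so rows that do not move let the fingers close. It gives the time, the measured TCP pose, the force, the opening and the grip force at its end, in the units of the state.
- manip.get_obs(): the state, without advancing time (a new reading comes with each control period).
- manip.camera(name): name is "scene" or "side" or "wrist"; returns the picture (384x512x3 uint8, blue, green, red); there is no depth.
- manip.calibration(name): a dict with "vfov" (degrees; the focal length in pixels is half the picture's height over the tangent of half this angle, whatever the lens; pixels are square), "cx", "cy" (the principal point, pixels), "camera_from_world" (4x4, takes a point from world to camera coordinates). Camera axes: x right, y down, z forward; pixel columns grow to the right and rows downward; lengths in m; the calibration is good to about 2 mm. The wrist camera is an equidistant fisheye: a pixel r from the principal point sees the ray r / f radians off the axis. A picture is of the moment at which its call begins: read the wrist's pose just before it. calibration takes no time and is no camera call; for the wrist camera it gives the pose at the moment of the call.
- manip.hand_in(): hands the job in; it is judged then, once.
Trained networks look in the newest picture that a camera, given by its name, has taken for a name from the list of things; names that differ only in an ending like _2 or _b are one class to them, and where a whole thing is asked for, a point or a joint stands for the part that bears it (a point fixed in the world has none). Each returns a list of dicts, best first, with "conf" (0 to 1); they miss things now and then, are a little off and sometimes report something else, mostly with a low value. They report only what shows in the picture. A call takes as long as a camera call. They do not tell look-alikes from the thing itself.
- manip.masks_of(thing, camera): "region" (384x512 bool, what is visible of it) and "centre" ([column, row] in pixels, amid what is visible of it).
The state is a dict: "clock": time; "joint_pos": joint angles; "joint_velocities": joint speeds; "tau": joint torques, N m; "position": TCP position; "ee_rot": TCP orientation; "ft_force": force on the tool from outside, world axes, zero at the start; "torque": the same for the moment, N m; "grip_width": opening from 0.0 (shut) to 1.0 (fully open); "grasp_force": force on a finger pad.
Only numpy, scipy, OpenCV 4.12 (cv2) and the standard library are available. Lean on these libraries where they do the work, as an engineer would, in place of code of your own. Each camera call takes 0.05 s, during which the arm holds its last target. There are 200 camera calls.

TASK

With the fingertips, slide the flat pill organiser along the shelf towards the shelf's open front edge until its front sticks out 30 mm beyond that edge and runs parallel to it, so that sleepy hands can find it in the morning. Keep it flat on the shelf all the way, never lifting it, and leave the bottle, jar, tweezers and nail clipper where they are. Finish with the hand clear of everything.

Things in the scene. Friction and masses are not known exactly. Their poses are not given: they have to be found in the camera images.
- shelf: white plastic cabinet shelf, fixed, 240 mm deep (x), 460 mm wide (y), level top 100 mm above the counter. Origin: on the counter under the middle of the board; x points from the open front edge (robot side) to the back, z up. Front edge straight, no lip, open below. Back panel at x = 112 to 120 mm rises 20 mm above the board, end walls at y = 218 to 230 mm either way rise 15 mm.
- shelf_edge (a point): middle of the shelf's front edge, at the height of the board's top (shelf frame: -120, 0, 100 mm); axes as the shelf's
- organiser: flat weekly pill organiser, blue plastic with two rows of seven clear flip lids (fixed shut): a slab 96 mm front to back (x), 140 mm wide (y), 12 mm thick, 75 to 180 g, loose, flat on the shelf. Origin: centre of its underside; x points from its front to its rear long side. Starts wholly on the shelf, up to 0.25 rad off square, 65 mm or more between mid rear side and back panel.
- organiser_front (a point): middle of the organiser's front long side, half-way up (organiser frame: -48, 0, 6 mm); its overhang is how far this point is beyond the front edge, against the shelf's x
- bottle: amber bottle with white twist cap, 44 mm across, 78 mm tall, standing near one end of the shelf at the back; origin at the centre of its underside
- jar: glass jar with chrome lid, 56 mm across, 65 mm tall, standing near the other end of the shelf at the back; origin at the centre of its underside
- tweezers: steel tweezers, about 90 mm long (x), 13 mm wide, 5 mm high, lying near one end of the shelf at the front; origin at the middle of the underside
- clipper: steel nail clipper, 58 mm long (x), 12 mm wide, 14 mm high, lying near the other end of the shelf at the front; origin at the middle of the underside
Mind the look-alikes: they are no part of the job. Of the things like the organiser, leave any that is brown or red; of the rest the smaller one is meant.

How it is judged:
At the end, for the whole second after the job is handed in: The organiser lies flat and still on the shelf, the middle of its front 30 mm (22 to 38 mm) beyond the shelf's front edge, parallel to that edge within 0.14 rad (8 degrees) (x of organiser_front in the frame of shelf_edge between -0.038 and -0.022 m and angle between the x axis of organiser and the x axis of shelf, either way round below 0.14 rad and z of organiser in the frame of shelf_edge between -0.004 and 0.004 m and angle between organiser's own z axis and vertical below 0.05 rad and linear speed of organiser below 0.01 m/s and angular speed of organiser below 0.05 rad/s); the robot touches nothing.
It fails at once if the organiser is lifted off the shelf (more than 8 mm), tips (more than 0.15 rad) or falls (z of organiser in the frame of shelf_edge above 0.008 m or z of organiser in the frame of shelf_edge below -0.01 m or angle between organiser's own z axis and vertical above 0.15 rad).
It fails at once if the bottle, jar, tweezers or nail clipper is moved more than 15 mm or knocked over (distance of any of bottle, jar, tweezers, clipper from where it was at the start of the episode above 0.015 m or angle between any of bottle, jar, tweezers, clipper's own z axis and vertical above 0.3 rad).
It also fails if it takes over 35 s, if anything falls off the work surface, if the arm or the gripper's body presses on something with over 40 N, if the wrist force passes 120 N, or if a joint passes its speed limit or range.

## Working session

There is one attempt and no reset: what is moved stays moved. The work goes in short steps, Python scripts to look and compute and a shell command to move; the robot and the scene stay as the last step left them, time stands still between calls to the robot, and variables do not carry over. Pictures are saved under pics/ and viewed, at most 10 in all, crops included, and the job is handed in when it is done.

```bash
mkdir -p pics; cat > h.py <<'E'
from workcell import manip
import numpy as np, cv2
def cal(n):
    c=manip.calibration(n); f=192/np.tan(np.radians(c['vfov'])/2); return f,c['cx'],c['cy'],np.array(c['camera_from_world'])
def ray(n,px,z,C=None):
    f,cx,cy,T=C or cal(n); px=np.atleast_2d(px).astype(float); d=(px-[cx,cy])
    if n=='wrist':
        r=np.linalg.norm(d,axis=1,keepdims=True); th=r/f; v=np.hstack([d/np.maximum(r,1e-9)*np.sin(th),np.cos(th)])
    else: v=np.hstack([d/f,np.ones((len(d),1))])
    R=T[:3,:3]; o=-R.T@T[:3,3]; w=v@R
    return o+w*((z-o[2])/w[:,2:])
E
python3 - <<'E'
from h import *
o=manip.get_obs(); print(o['clock'],o['position'],o['ee_rot'])
ims=[]
for n in ['scene','side','wrist']:
    im=manip.camera(n); cv2.imwrite(f'pics/{n}0.png',im)
    T=cal(n); R=T[3][:3,:3]; print(n,-R.T@T[3][:3,3], T[0])
    for t in ['shelf','organiser','bottle','jar','tweezers','clipper']:
        for m in manip.masks_of(t,n): print(n,t,round(m['conf'],2),np.round(m['centre']),m['region'].sum(), np.round(ray(n,[m['centre']],.112,T),3)[0])
E
```

```text
0.0 [ 6.24727200e-01 -7.68168934e-06  3.03118735e-01] [ 7.07096912e-01  7.07116300e-01 -5.22054697e-04 -4.71027737e-04]
scene [ 1.18557106 -0.44855707  0.862516  ] 458.59381789896173
scene shelf 0.98 [248. 233.] 16024 [ 0.641 -0.002  0.112]
scene organiser 0.78 [332. 154.] 1456 [0.576 0.354 0.112]
scene organiser 0.77 [252. 194.] 1298 [0.55  0.088 0.112]
scene organiser 0.76 [233. 166.] 691 [0.432 0.126 0.112]
scene organiser 0.57 [143. 212.] 1085 [ 0.421 -0.141  0.112]
scene bottle 0.71 [215. 256.] 610 [ 0.644 -0.098  0.112]
scene jar 0.96 [330. 180.] 648 [0.644 0.269 0.112]
scene tweezers 0.68 [300. 169.] 158 [0.562 0.246 0.112]
scene clipper 0.46 [180. 236.] 122 [ 0.546 -0.119  0.112]
side [0.49238913 0.65849061 0.75172292] 383.4947220171888
side shelf 0.81 [226. 204.] 15857 [0.585 0.175 0.112]
side shelf 0.36 [243. 182.] 2142 [0.552 0.112 0.112]
side organiser 0.88 [279. 357.] 6208 [0.473 0.478 0.112]
side organiser 0.67 [326. 152.] 1387 [0.363 0.016 0.112]
side organiser 0.64 [346. 265.] 4624 [0.349 0.311 0.112]
side organiser 0.58 [248. 183.] 2159 [0.542 0.116 0.112]
side bottle 0.77 [206. 114.] 448 [ 0.66  -0.118  0.112]
side jar 0.88 [186. 229.] 1016 [0.658 0.239 0.112]
side tweezers 0.8 [240. 239.] 222 [0.55  0.26  0.112]
wrist [0.62540793 0.07349299 0.37569768] 297.3186396354542
wrist shelf 0.65 [244. 172.] 55480 [0.62  0.012 0.112]
wrist organiser 0.95 [ 71. 224.] 3845 [ 0.428 -0.044  0.112]
wrist organiser 0.89 [41. 36.] 4565 [0.407 0.163 0.112]
wrist organiser 0.76 [168.  76.] 14584 [0.552 0.101 0.112]
wrist organiser 0.39 [282. 295.] 2431 [ 0.66  -0.124  0.112]
wrist bottle 0.9 [281. 298.] 2374 [ 0.659 -0.129  0.112]
wrist clipper 0.78 [181. 289.] 375 [ 0.55  -0.117  0.112]
```

View pics/scene0.png

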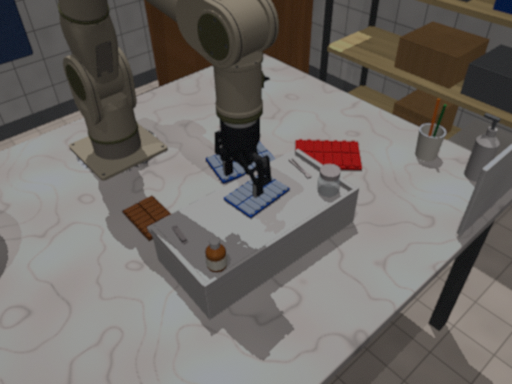

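View pics/wrist0.png

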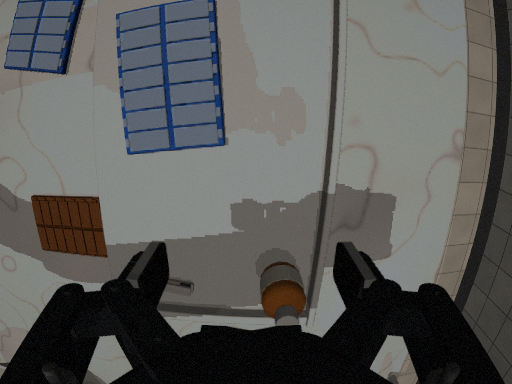

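The scene shows four look-alikes: blue on the shelf (252,194), blue on the counter (235,160), brown (147,215) and red (332,154). The brown and red ones are out, so I'm measuring the two blue ones and the shelf edge.

```bash
cat >> h.py <<'E'
def rect(n,m,z,C=None):
    ys,xs=np.nonzero(m['region']); 
    c=max(cv2.findContours(m['region'].astype(np.uint8),0,1)[0],key=cv2.contourArea)[:,0,:]
    w=ray(n,c,z,C)[:,:2]; r=cv2.minAreaRect((w*1000).astype(np.float32)); return r,cv2.boxPoints(r)
E
python3 - <<'E'
from h import *
for n in ['scene','side','wrist']:
    C=cal(n); im=manip.camera(n)
    for m in manip.masks_of('organiser',n):
        p=ray(n,[m['centre']],.112,C)[0]
        if m['conf']<.5: continue
        on=p[0]>.5 and p[1]<.2
        r,b=rect(n,m,.111 if on else .012,C); print(n,'SHELF' if on else 'counter',np.round(r[0]),np.round(r[1]),round(r[2],1),b.round().tolist())
C=cal('wrist')
for m in manip.masks_of('shelf','wrist')[:1]:
    M=m['region']; rows=np.arange(160,330,10); L=np.array([[np.nonzero(M[r])[0].min(),r] for r in rows]); R=np.array([[np.nonzero(M[r])[0].max(),r] for r in rows])
    print(np.round(ray('wrist',L,.1,C)[:,:2],3).tolist()); print(np.round(ray('wrist',R,.12,C)[:,:2],3).tolist())
# topdown rectified at z=.1
f,cx,cy,T=C
X,Y=np.meshgrid(np.linspace(.40,.80,800//2*2),np.linspace(.20,-.15,600)); 
P=np.stack([X,Y,0*X+.1,1+0*X],-1)@T.T; 
rr=np.hypot(P[...,0],P[...,1]); th=np.arctan2(rr,P[...,2]); s=f*th/rr
g=cv2.remap(im,(cx+P[...,0]*s).astype(np.float32),(cy+P[...,1]*s).astype(np.float32),1); cv2.imwrite('pics/top0.png',g)
E
```

```text
scene counter [484. 449.] [201. 149.] 41.4 [[359.0, 439.0], [458.0, 327.0], [609.0, 460.0], [510.0, 571.0]]
scene SHELF [555.  97.] [104. 146.] 2.5 [[499.0, 168.0], [506.0, 22.0], [610.0, 26.0], [604.0, 172.0]]
scene counter [317. 182.] [ 86. 145.] 75.8 [[237.0, 158.0], [377.0, 122.0], [398.0, 205.0], [258.0, 241.0]]
scene counter [352. -97.] [ 98. 145.] 87.9 [[278.0, -143.0], [422.0, -149.0], [426.0, -51.0], [281.0, -46.0]]
side SHELF [549. 110.] [ 97. 142.] 2.4 [[497.0, 179.0], [503.0, 37.0], [600.0, 41.0], [594.0, 183.0]]
side counter [326. 245.] [192. 128.] 76.0 [[241.0, 168.0], [365.0, 137.0], [411.0, 323.0], [287.0, 353.0]]
side counter [342. -83.] [107. 142.] 88.3 [[269.0, -135.0], [411.0, -139.0], [414.0, -32.0], [272.0, -28.0]]
side counter [480. 457.] [199. 138.] 43.8 [[361.0, 438.0], [456.0, 339.0], [600.0, 477.0], [505.0, 576.0]]
side counter [688. 167.] [ 65. 113.] 24.8 [[635.0, 205.0], [682.0, 102.0], [741.0, 129.0], [694.0, 232.0]]
wrist SHELF [551. 103.] [ 98. 140.] 4.4 [[496.0, 169.0], [507.0, 29.0], [605.0, 37.0], [594.0, 177.0]]
wrist counter [342. -92.] [ 99. 135.] 89.2 [[274.0, -140.0], [409.0, -142.0], [411.0, -43.0], [275.0, -42.0]]
[[0.466, 0.024], [0.464, 0.014], [0.464, 0.003], [0.464, -0.008], [0.463, -0.019], [0.462, -0.031], [0.461, -0.043], [0.462, -0.055], [0.46, -0.067], [0.46, -0.08], [0.46, -0.093], [0.458, -0.107], [0.549, -0.114], [0.56, -0.127], [0.518, -0.145], [0.511, -0.161], [0.539, -0.175]]
[[0.704, 0.026], [0.704, 0.016], [0.704, 0.007], [0.703, -0.003], [0.703, -0.012], [0.702, -0.022], [0.702, -0.032], [0.701, -0.043], [0.701, -0.054], [0.7, -0.065], [0.7, -0.076], [0.7, -0.088], [0.699, -0.101], [0.698, -0.114], [0.699, -0.127], [0.697, -0.141], [0.696, -0.157]]
```

View pics/top0.png

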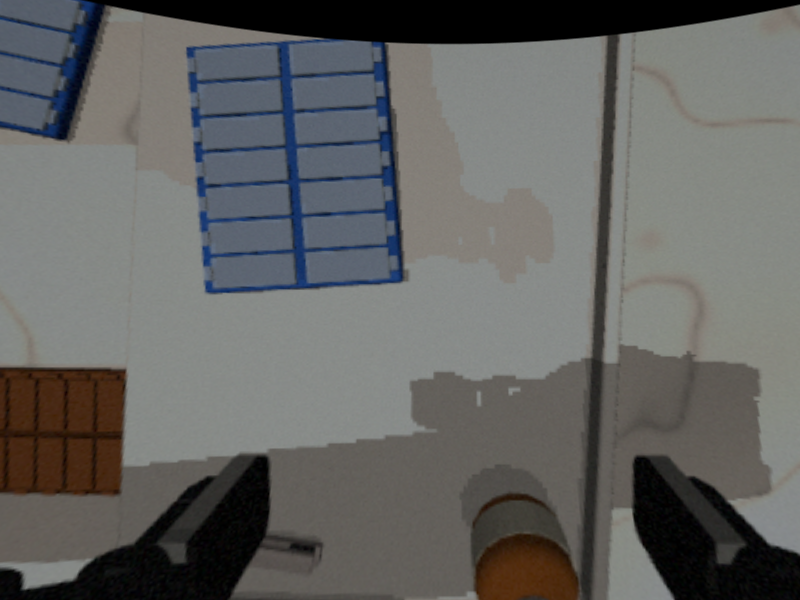

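The shelf organiser measures 97×140 mm. The counter one is a bigger-model or separate piece and is off the shelf, so the target is the one on the shelf, at about (0.551, 0.103). It needs to slide about 61 mm. I'll push its rear side with the open fingers lined up along the edge, which also squares it.

```bash
python3 -m jog '[{"grip":-1,"slide":[4,1.3,0],"yaw":0},{"grip":-1,"slide":[4,1.2,0],"yaw":0},{"grip":-1,"slide":[2,0,0],"yaw":-0.14},{"grip":-1,"slide":[0,0,0],"yaw":-0.14},{"grip":-1,"slide":[0,0,0],"yaw":-0.14},{"grip":-1,"slide":[0,0,0],"yaw":-0.14},{"grip":-1,"slide":[0,0,0],"yaw":-0.14},{"grip":-1,"slide":[0,0,0],"yaw":-0.14}]'
python3 -m jog '[{"grip":-1,"slide":[0,0,0],"yaw":-0.14},{"grip":-1,"slide":[0,0,0],"yaw":-0.14},{"grip":-1,"slide":[0,0,0],"yaw":-0.14},{"grip":-1,"slide":[0,0,0],"yaw":-0.14},{"grip":-1,"slide":[0,0,0],"yaw":-0.12},{"grip":-1,"slide":[0,0,2],"yaw":0},{"grip":-1,"slide":[0,0,2],"yaw":0},{"grip":-1,"slide":[0,0,0],"yaw":0}]'
python3 - <<'E'
from h import *
o=manip.get_obs(); print(o['clock'],o['position'],o['ee_rot'],o['ft_force'])
from scipy.spatial.transform import Rotation as R
print(R.from_quat(o['ee_rot']).as_matrix().round(3))
C=cal('wrist'); im=manip.camera('wrist'); cv2.imwrite('pics/w1.png',im)
for m in manip.masks_of('organiser','wrist'):
    r,b=rect('wrist',m,.111,C); print(round(m['conf'],2),np.round(r[0]),np.round(r[1]),round(r[2],1),b.round().tolist())
E
```

```text
clock: 2.2
position: [0.65, 0.1, 0.3039]
ee_rot: [0.355, 0.935, -0.0, 0.0]
ft_force: [0.2, -0.3, 0.1]
grip_width: 1.0
grasp_force: 0.0
clock: 3.0
position: [0.649, 0.0996, 0.261]
ee_rot: [0.025, 1.0, -0.0, -0.002]
ft_force: [-0.5, 0.1, 0.2]
grip_width: 1.0
grasp_force: 0.0
3.0 [0.64895201 0.0995851  0.26100566] [ 2.54304740e-02  9.99673883e-01 -4.99957089e-04 -2.27325507e-03] [-0.53322663  0.05659415  0.18325052]
[[-0.999  0.051 -0.005]
 [ 0.051  0.999 -0.001]
 [ 0.005 -0.001 -1.   ]]
0.66 [528. 340.] [131.  93.] 14.2 [[453.0, 369.0], [476.0, 279.0], [602.0, 311.0], [580.0, 401.0]]
0.65 [550. 103.] [ 96. 140.] 3.9 [[497.0, 170.0], [507.0, 30.0], [603.0, 37.0], [593.0, 176.0]]
0.43 [464. -55.] [24.  6.] 72.2 [[458.0, -65.0], [463.0, -67.0], [470.0, -45.0], [465.0, -43.0]]
```

View pics/w1.png

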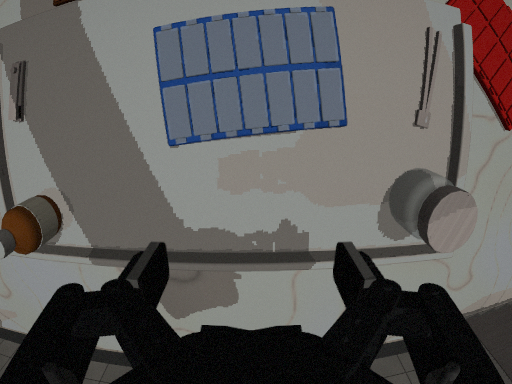

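The picture shows the organiser centred at (250,75) ahead of the fingers, with the bottle (30,225) and jar (445,215) well off to the sides. Descending behind it.

```bash
python3 -m jog '[{"grip":-1,"slide":[0,0,4],"yaw":0},{"grip":-1,"slide":[0,0,3],"yaw":0},{"grip":-1,"slide":[0,0,1.4],"yaw":0},{"grip":-1,"slide":[0,0,1.2],"yaw":0},{"grip":-1,"slide":[0,0,0],"yaw":0}]'
python3 -m jog '[{"grip":-1,"slide":[1,0,0],"yaw":0},{"grip":-1,"slide":[1,0,0],"yaw":0},{"grip":-1,"slide":[1,0,0],"yaw":0},{"grip":-1,"slide":[0.8,0,0],"yaw":0},{"grip":-1,"slide":[0.5,0,0],"yaw":0},{"grip":-1,"slide":[0.5,0,0],"yaw":0},{"grip":-1,"slide":[0,0,0],"yaw":0}]'
cat > look.py <<'E'
from h import *
import sys
o=manip.get_obs(); print(o['clock'],o['position'].round(4) if hasattr(o['position'],'round') else o['position'])
C=cal('wrist'); im=manip.camera('wrist'); cv2.imwrite(sys.argv[1],im)
for m in manip.masks_of('organiser','wrist'):
    r,b=rect('wrist',m,.111,C); print(round(m['conf'],2),np.round(r[0]),np.round(r[1]),round(r[2],1),b.round().tolist())
E
python3 look.py pics/w2.png
```

```text
clock: 3.6
position: [0.65, 0.1, 0.1677]
ee_rot: [0.025, 1.0, -0.0, -0.0]
ft_force: [0.8, -0.5, -0.2]
grip_width: 1.001
grasp_force: 0.0
clock: 4.3
position: [0.6019, 0.1024, 0.1684]
ee_rot: [0.025, 1.0, -0.0, 0.0]
ft_force: [0.7, 0.3, -0.3]
grip_width: 1.0
grasp_force: 0.0
4.3 [0.6019 0.1024 0.1684]
0.94 [462.  -9.] [59. 17.] 70.5 [[445.0, -35.0], [460.0, -40.0], [480.0, 16.0], [465.0, 21.0]]
0.76 [472. 256.] [11. 26.] 44.2 [[459.0, 262.0], [477.0, 243.0], [485.0, 251.0], [467.0, 270.0]]
0.69 [542. 107.] [138.  96.] 88.9 [[493.0, 39.0], [589.0, 37.0], [591.0, 175.0], [495.0, 177.0]]
0.38 [572.  66.] [232. 445.] 7.1 [[429.0, 273.0], [484.0, -169.0], [715.0, -140.0], [660.0, 301.0]]
```

View pics/w2.png

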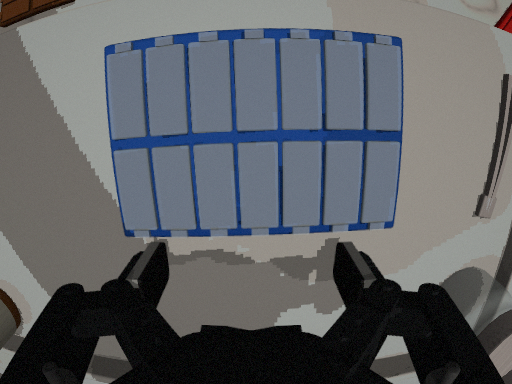

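The fingers are at (150,270) and (350,270), touching the rear side and squaring it. The organiser's front is about 54 mm short of the target. I'll lower slightly and push 48 mm, then measure.

```bash
python3 -m jog '[{"grip":-1,"slide":[0,0,0.3],"yaw":0},{"grip":-1,"slide":[0.8,0,0],"yaw":0},{"grip":-1,"slide":[0.8,0,0],"yaw":0},{"grip":-1,"slide":[0.8,0,0],"yaw":0},{"grip":-1,"slide":[0.8,0,0],"yaw":0},{"grip":-1,"slide":[0.8,0,0],"yaw":0},{"grip":-1,"slide":[0.8,0,0],"yaw":0},{"grip":-1,"slide":[0,0,0],"yaw":0}]'
cat >> look.py <<'E'
for m in manip.masks_of('shelf','wrist')[:1]:
    M=m['region'].astype(np.uint8)
    E=[]
    for c in list(range(60,500,20)):
        r=np.nonzero(M[:,c])[0]
        if len(r): E.append([c,r.min()])
    E=np.array(E); print(np.c_[E,(ray('wrist',E,.1,C)[:,:2]*1000).round()].astype(int).tolist())
E
python3 look.py pics/w3.png
```

```text
clock: 5.2
position: [0.5532, 0.105, 0.1651]
ee_rot: [0.025, 1.0, -0.0, -0.0]
ft_force: [0.5, 0.2, -0.4]
grip_width: 0.995
grasp_force: 0.0
5.2 [0.5532 0.105  0.1651]
0.78 [434. 203.] [21. 57.] 11.7 [[418.0, 229.0], [430.0, 173.0], [450.0, 178.0], [438.0, 233.0]]
0.75 [494. 111.] [138.  95.] 87.1 [[443.0, 44.0], [538.0, 39.0], [545.0, 177.0], [450.0, 182.0]]
0.67 [421.  -2.] [54. 45.] 88.8 [[398.0, -29.0], [443.0, -30.0], [444.0, 24.0], [399.0, 25.0]]
0.59 [459. 243.] [23. 31.] 88.2 [[443.0, 233.0], [474.0, 232.0], [475.0, 254.0], [444.0, 255.0]]
[[60, 97, 464, 9], [80, 93, 464, 22], [100, 91, 465, 34], [120, 232, 540, 34], [140, 239, 544, 45], [160, 239, 544, 56], [180, 240, 545, 67], [200, 240, 545, 78], [220, 241, 546, 89], [240, 240, 546, 99], [260, 241, 547, 109], [280, 240, 547, 119], [300, 241, 549, 130], [320, 239, 548, 140], [340, 240, 550, 151], [360, 238, 550, 163], [380, 238, 551, 175], [400, 199, 529, 185], [420, 90, 471, 194], [440, 93, 472, 207], [460, 97, 473, 221], [480, 100, 473, 238]]
```

View pics/w3.png

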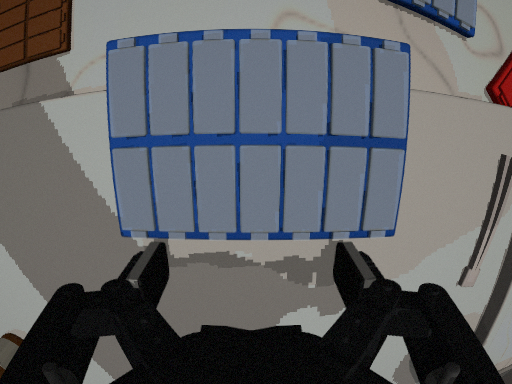

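Overhang is now about 22 mm and the organiser is square to the edge. The shelf edge runs at row ~92 at both sides and the organiser's front is at row ~35. I'll push 8 mm more, then back off, raise and re-measure.

```bash
python3 -m jog '[{"grip":-1,"slide":[0.4,0,0],"yaw":0},{"grip":-1,"slide":[0.4,0,0],"yaw":0},{"grip":-1,"slide":[0,0,0],"yaw":0},{"grip":-1,"slide":[-1,0,0],"yaw":0},{"grip":-1,"slide":[-2,0,0],"yaw":0},{"grip":-1,"slide":[-1,0,-3],"yaw":0},{"grip":-1,"slide":[0,0,-4],"yaw":0},{"grip":-1,"slide":[0,0,0],"yaw":0}]'
python3 look.py pics/w4.png
```

```text
clock: 6.15
position: [0.589, 0.1038, 0.2403]
ee_rot: [0.026, 1.0, 0.001, 0.004]
ft_force: [0.6, -0.1, 0.2]
grip_width: 1.002
grasp_force: 0.0
6.15 [0.589  0.1038 0.2403]
0.84 [428. -26.] [67. 41.] 88.7 [[407.0, -59.0], [447.0, -60.0], [449.0, 7.0], [408.0, 7.0]]
0.83 [441. 230.] [13. 41.] 9.9 [[431.0, 249.0], [438.0, 209.0], [451.0, 211.0], [444.0, 251.0]]
0.81 [490. 337.] [135.  96.] 42.5 [[408.0, 327.0], [473.0, 256.0], [573.0, 347.0], [507.0, 418.0]]
[[60, 60, 462, -43], [80, 55, 462, -23], [100, 52, 464, -5], [120, 49, 465, 13], [140, 45, 465, 29], [160, 134, 533, 39], [180, 134, 534, 55], [200, 134, 535, 69], [220, 133, 536, 84], [240, 133, 537, 98], [260, 133, 537, 112], [280, 133, 538, 127], [300, 133, 538, 141], [320, 134, 540, 156], [340, 133, 539, 171], [360, 44, 472, 189], [380, 47, 473, 205], [400, 50, 474, 222], [420, 53, 475, 241], [440, 57, 475, 261], [460, 61, 476, 283], [480, 87, 496, 308]]
```

View pics/w4.png

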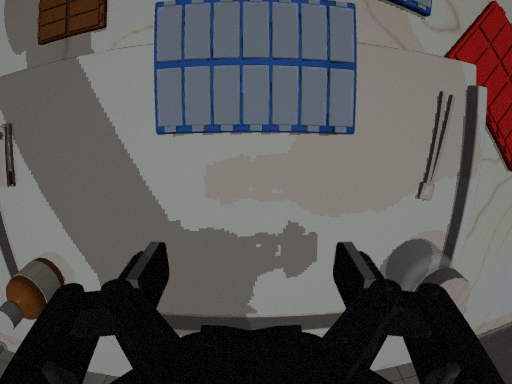

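The hand is clear, and the organiser is overhanging, square, with its neighbours untouched. Its front is cut at the top of the image, so I'm rising for one better measurement.

```bash
python3 -m jog '[{"grip":-1,"slide":[0,0,-4],"yaw":0},{"grip":-1,"slide":[2,0,-3],"yaw":0},{"grip":-1,"slide":[2,0,0],"yaw":0},{"grip":-1,"slide":[0,0,0],"yaw":0},{"grip":-1,"slide":[0,0,0],"yaw":0}]' | head -2
python3 look.py pics/w5.png
python3 - <<'E'
from h import *
im=cv2.imread('pics/w5.png'); C=cal('wrist'); hsv=cv2.cvtColor(im,cv2.COLOR_BGR2HSV)
B=cv2.morphologyEx(((hsv[...,0]>100)&(hsv[...,0]<130)&(hsv[...,1]>60)).astype(np.uint8),3,np.ones((9,9)))
for c in cv2.findContours(B,0,1)[0]:
    if cv2.contourArea(c)<3000: continue
    r=cv2.minAreaRect((ray('wrist',c[:,0],.112,C)[:,:2]*1000).astype(np.float32)); print('blue',r,cv2.boxPoints(r).round(1).tolist())
E
```

```text
clock: 6.8
position: [0.546, 0.105, 0.3039]
6.8 [0.546  0.105  0.3039]
0.86 [478. 359.] [150. 106.] 43.6 [[387.0, 345.0], [460.0, 269.0], [568.0, 372.0], [496.0, 449.0]]
0.69 [487. 112.] [140.  96.] 87.1 [[436.0, 44.0], [532.0, 39.0], [539.0, 179.0], [443.0, 184.0]]
0.66 [385. -37.] [71. 90.] 89.4 [[340.0, -73.0], [430.0, -74.0], [430.0, -2.0], [341.0, -1.0]]
0.55 [401. 203.] [ 61. 149.] 5.1 [[363.0, 274.0], [377.0, 126.0], [438.0, 131.0], [425.0, 280.0]]
0.43 [ 651. -118.] [35. 76.] 1.9 [[633.0, -81.0], [635.0, -157.0], [670.0, -156.0], [667.0, -80.0]]
[[60, 114, 459, -94], [80, 111, 460, -67], [100, 109, 462, -43], [120, 107, 463, -20], [140, 105, 464, 2], [160, 103, 464, 22], [180, 130, 492, 40], [200, 173, 534, 56], [220, 173, 535, 75], [240, 173, 537, 94], [260, 174, 538, 113], [280, 174, 539, 132], [300, 174, 540, 152], [320, 173, 540, 171], [340, 101, 471, 192], [360, 102, 472, 212], [380, 105, 474, 233], [400, 107, 475, 256], [420, 108, 475, 281], [440, 130, 497, 308]]
blue ((812.9606323242188, 95.495849609375), (1176.076416015625, 412.5148010253906), 86.83411407470703) [[574.5, -480.29998779296875], [986.4000244140625, -503.0], [1051.4000244140625, 671.2000122070312], [639.5, 694.0]]
blue ((487.6686706542969, 111.49823760986328), (138.24761962890625, 94.4781494140625), 87.01876831054688) [[436.8999938964844, 44.900001525878906], [531.2000122070312, 40.0], [538.4000244140625, 178.10000610351562], [444.1000061035156, 183.0]]
blue ((401.3127746582031, 202.23448181152344), (61.22065353393555, 148.96160888671875), 5.0791754722595215) [[364.20001220703125, 273.70001220703125], [377.3999938964844, 125.30000305175781], [438.3999938964844, 130.8000030517578], [425.20001220703125, 279.1000061035156]]
```

View pics/w5.png

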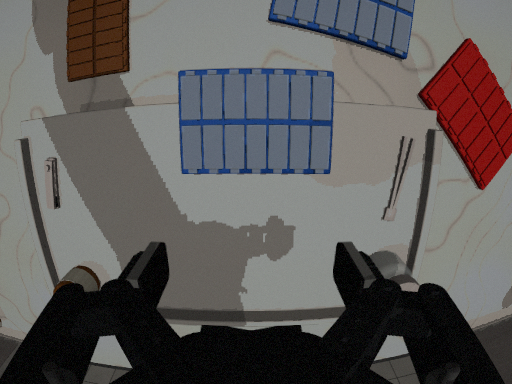

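The picture shows the organiser at (256,120) sticking out past the edge (row ~103), with everything else in place. The overhang measures 28.5 mm (within 22–38), it is parallel to within about 0.01 rad, and the hand is clear.

```bash
python3 -c "
from workcell import manip
print(manip.hand_in())"
```

```text
the job is handed in; nothing more can be done
None
```

I handed the job in with the organiser's front about 28.5 mm beyond the shelf edge and parallel to it within about 0.01 rad (last wrist-camera measurement), the other items apparently unmoved and the hand clear; no verdict came back.

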